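# Charge the bench rock mill and hold its drive tensioner

## Task

Charge the bench mill: lift the handle of its hinged feed tray so that all five rock pieces slide off into the hopper, and lay the tray back down. Then push the upright pad of the sprung tensioner arm back until the arm has clicked past its pawl, and keep pressing it, with the pad a good centimetre further back than where the pawl would catch it: finish while holding it there. Leave the other things on the bench and on the mill where they are.

Things in the scene. Friction and masses are not known exactly. Their poses are not given: they have to be found in the camera images.
- mill: The bench mill, fixed to the bench: grey base plate 330 x 380 mm (x -160 to 170, y -210 to 170 mm in its frame), 20 mm thick, carrying everything below. Origin: on the bench, at the underside; z up; +x points from its front (nearest the robot) to its back, +y to its left, the feed side. White drive housing, 75 mm high, at its back right: x 65 to 165, y -200 to -40 mm.
- hopper_floor (a point): Centre of the hopper's inner floor, 28 mm above the bench; same axes as the mill. The hopper is an open-topped white box, 130 x 130 mm inside, at the mill's back left. Its front wall, under the tray's lip, is 105 mm above the bench; side and back walls 110 mm, with clear guards on them up to 160 to 170 mm.
- feed_tray (a joint): Angle of the hinged steel feed tray: 0 level, grows as its handle end is lifted, stop at 1.05 rad. The tray (134 x 116 mm, 26 mm deep, floor 116 mm above the bench) lies before the hopper, hinged at the hopper's edge; tipped, its load slides over the open edge into the hopper, from 0.45 to 0.65 rad on. Lifting takes 2 to 5 N; damped hinge: let go, it sinks back slowly.
- tray_hinge (a point): Middle of the tray's hinge axis, fixed, 112 mm above the bench; same axes as the mill; the hinge axis is the mill's y.
- tray_handle (a point): Middle of the tray's handle: a black round bar, 10 mm thick, 80 mm clear length along the mill's y, 55 mm before the tray's end wall, 124 mm above the bench when level; 175 mm before the hinge and 12 mm above it. Free space around and under it: it can be pinched from above and turns within the fingers as the tray tips. Moves with the tray.
- tension_angle (a joint): Angle of the sprung tensioner arm: 0 at rest, grows as it is pushed back (anticlockwise from above, its pad moving towards the mill's back), end stop 0.65 rad. Takes about 4 N at the pad at the start, 10 N at 0.5 rad. It clicks past a sprung brass pawl at about 0.36 rad; let go after that, it springs back onto the pawl, at about 0.36. Held clear of the pawl: above 0.41 rad.
- tensioner: The sprung tensioner arm at the mill's right front, with its pad. Dark bar 20 mm wide, 45 to 60 mm above the bench, with a black idler wheel on it near the pivot. Origin: on the vertical pivot axis, at bench height; its x runs along the arm from the pivot to the pad, its y is the direction of pushing at the pad, z up. Turns with the arm.
- push_pad (a point): Upright steel push pad at the end of the tensioner arm: 44 mm wide (its x, along the arm, away from the pivot), 12 mm thick (its y; +y is back against the spring), 65 mm high, 45 to 110 mm above the bench; the dark arm is 45 to 60 mm above it. Origin: its centre, 130 mm from the pivot axis. Front face, to be pushed, at y = -6 mm. 40 mm free before and behind it. Moves with the arm.
- rock0: Rock piece, plain grey stone, 22 to 30 mm across and 18 to 22 mm high, about 30 g, starts lying loose on the feed tray with the other four. Origin: centre of its underside. 
- rock1: Rock piece, plain grey stone, 22 to 30 mm across and 18 to 22 mm high, about 30 g, starts lying loose on the feed tray with the other four. Origin: centre of its underside. 
- rock2: Rock piece, plain grey stone, 22 to 30 mm across and 18 to 22 mm high, about 30 g, starts lying loose on the feed tray with the other four. Origin: centre of its underside. 
- rock3: Rock piece, plain grey stone, 22 to 30 mm across and 18 to 22 mm high, about 30 g, starts lying loose on the feed tray with the other four. Origin: centre of its underside. 
- rock4: Rock piece, plain grey stone, 22 to 30 mm across and 18 to 22 mm high, about 30 g, starts lying loose on the feed tray with the other four. Origin: centre of its underside. 
- spanner: Small spanner 100 mm long, lying on the mill's base plate between feed tray and tensioner pad; a bystander, to be left alone. Origin: centre of its underside.
- specimen_jar: Glass jar 40 mm across, 50 mm high, standing on the mill's base plate between hopper and drive housing; a bystander, to be left alone. Origin: centre of its underside.
- bench_brush: Hand brush lying on the bench at the mill's left; a bystander, to be left alone. Origin: centre of its underside.
- beaker: Glass beaker 70 mm across, 90 mm high, on the bench at the left; a bystander, to be left alone. Origin: centre of its underside.
- reagent_bottle: Reagent bottle with blue cap, 70 mm across, 150 mm high, on the bench at the left; a bystander, to be left alone. Origin: centre of its underside.
- cork_ring: Cork flask ring 90 mm across, 25 mm high, on the bench at the right; a bystander, to be left alone. Origin: centre of its underside.
- sample_dish: White bowl 100 mm across, 30 mm high, on the bench at the right; a bystander, to be left alone. Origin: centre of its underside.

How it is judged:
On the way, in this order (a step that is already met when the one before it is completed fails the run):
1. all five rock pieces lie in the hopper, slid off the tipped feed tray (value of joint feed_tray above 0.35 rad and x of rock0 in the frame of hopper_floor between -0.07 and 0.07 m and y of rock0 in the frame of hopper_floor between -0.07 and 0.07 m and z of each of rock0, rock1, rock2, rock3, rock4 in the frame of hopper_floor below 0.07 m and x of rock1 in the frame of hopper_floor between -0.07 and 0.07 m and y of rock1 in the frame of hopper_floor between -0.07 and 0.07 m and x of rock2 in the frame of hopper_floor between -0.07 and 0.07 m and y of rock2 in the frame of hopper_floor between -0.07 and 0.07 m and x of rock3 in the frame of hopper_floor between -0.07 and 0.07 m and y of rock3 in the frame of hopper_floor between -0.07 and 0.07 m and x of rock4 in the frame of hopper_floor between -0.07 and 0.07 m and y of rock4 in the frame of hopper_floor between -0.07 and 0.07 m), for 0.1 s.
2. with the tray down again, the tensioner arm has been pushed back past its click (value of joint tension_angle above 0.4 rad and value of joint feed_tray below 0.12 rad), for 0.1 s.
At the end, for the whole second after the job is handed in: All five rock pieces are in the hopper, the feed tray is back down (within 0.12 rad of level), and the robot still presses the tensioner arm (over 2 N), holding the tensioner arm still and clear of its pawl, above 0.41 rad (x of rock0 in the frame of hopper_floor between -0.07 and 0.07 m and y of rock0 in the frame of hopper_floor between -0.07 and 0.07 m and z of each of rock0, rock1, rock2, rock3, rock4 in the frame of hopper_floor below 0.07 m and x of rock1 in the frame of hopper_floor between -0.07 and 0.07 m and y of rock1 in the frame of hopper_floor between -0.07 and 0.07 m and x of rock2 in the frame of hopper_floor between -0.07 and 0.07 m and y of rock2 in the frame of hopper_floor between -0.07 and 0.07 m and x of rock3 in the frame of hopper_floor between -0.07 and 0.07 m and y of rock3 in the frame of hopper_floor between -0.07 and 0.07 m and x of rock4 in the frame of hopper_floor between -0.07 and 0.07 m and y of rock4 in the frame of hopper_floor between -0.07 and 0.07 m and value of joint feed_tray below 0.12 rad and value of joint tension_angle above 0.41 rad and contact force between any of the fingers, the arm and tensioner above 2 N and velocity of joint tension_angle between -0.15 and 0.15 rad/s); the arm keeps its last pose, push and grip.
It fails at once if a bystander is shifted more than 40 mm or knocked over (distance of any of spanner, specimen_jar, bench_brush, beaker, reagent_bottle, cork_ring, sample_dish from where it was at the start of the episode above 0.04 m or angle between any of specimen_jar, beaker, reagent_bottle's own z axis and vertical above 0.6 rad).
It also fails if it takes over 54 s, if anything falls off the work surface, if the arm or the gripper's body presses on something with over 40 N, if the wrist force passes 120 N, or if a joint passes its speed limit or range.

## Robot

A 6-joint arm with a two-finger parallel gripper is mounted at the origin on the work surface. World frame = base frame: x ahead of the robot, y to its left, z up, the work surface at z = 0. Lengths are in m, angles in rad, forces in N, time in s.
With the tool pointing down it reaches from about 0.25 to 0.775 m from the base axis. Payload 8.9 kg.
Tool frame: the origin (TCP) lies midway between the tips of the shut fingers; the grasp point (between the pads) lies 19 mm behind it; z points along the fingers, x is the direction in which the jaws open and shut, and the axes are right-handed (so a half turn about z gives the same grasp; the last joint's range is limited). The gripper opens to 85 mm and grips with 20 to 120 N. Pads are 22 mm wide; open, the fingers measure 114 mm over their backs; the gripper's body (76 mm by 85 mm) begins 54 mm behind the grasp point. The pads swing forward as they close: fully open they stand 13 mm farther back than shut.
Start: joints at [0.982, 0.291, -0.153, 1.127, 0, 1.431], TCP at [0.228, 0.473, 0.231] pointing down, gripper open.
Joint ranges: [-2.52, 2.52], [-0.91, 1.74], [-1.3, 1.37], [-1.96, 2.02], [-1.52, 1.47], [-3.14, 3.14]. Speed limits (rad/s): [2.22, 2.22, 2.79, 3.14, 3.14, 3.14].

## Interface

Orientations are given as a unit quaternion [x, y, z, w].
In Python, from cell import manip gives the robot as it stands. The module is installed in compiled form; this text tells all that it offers.
- The arm moves only by the tool send_rows, never from a script. Its argument "steps" is a list of rows, each an object with "dp": the shift along the tool's x, y, z in cm, a list of three; "rotation": the turn, a rotation vector about the tool's x, y, z in rad, a list of three. In form: [{"dp": [x, y, z], "rotation": [rx, ry, rz]}, ...]. A call has 1 to 20 rows; each row is the pose to reach, as a shift and turn from the pose measured when the call began, along the tool's axes at that moment; what a row does not reach only later rows make up. A row lasts 1/8 s, in which the tool goes at most 62.5 mm and 10.7 degrees, less where a joint would pass 70% of its speed; a pose out of reach is approached as far as the arm can. A call with a gripper value outside its range is refused whole. "fingers" is the opening, from 0 (shut) to 1 (fully open), set as the call begins (left out, the last holds). The fingers move at their own pace and stop on an object; "force" is the grip in N (left out, the last holds). Time passes only in rows, so rows that repeat a pose let the fingers close. It gives the time, the measured TCP pose, the force and the opening at its end, in the units of the state.
- manip.state(): the state, without advancing time (a new reading comes with each control period).
- manip.snapshot(name): name is "side" or "top" or "wrist"; returns the picture (384x512x3 uint8, red, green, blue); there is no depth.
- manip.camera_model(name): a dict with "fx", "fy", "cx", "cy" (pixels), "rvec" (rotation vector, rad) and "tvec" (3), from world to camera coordinates, as OpenCV has them. Camera axes: x right, y down, z forward; pixel columns grow to the right and rows downward; lengths in m; the calibration is good to about 2 mm. The wrist camera is an equidistant fisheye: a pixel r from the principal point sees the ray r / f radians off the axis. A picture is of the moment at which its call begins: read the wrist's pose just before it. camera_model takes no time and is no camera call; for the wrist camera it gives the pose at the moment of the call.
- manip.job_done(): hands the job in, once; it reports no verdict.
The state is a dict: "t": time; "qpos": joint angles; "qvel": joint speeds; "joint_efforts": joint torques, N m; "eef_pos": TCP position; "eef_rot": TCP orientation; "contact_force": force on the tool from outside, world axes, zero at the start; "ft_torque": the same for the moment, N m; "opening": finger opening in m.
Only numpy, scipy, OpenCV 4.12 (cv2) and the standard library are available. Lean on these libraries where they do the work, as an engineer would, in place of code of your own. Each camera call takes 0.05 s, during which the arm holds its last target.

## Working session

There is one attempt and no reset: what is moved stays moved. The work goes in short steps, Python scripts to look and compute and a tool call to move; the robot and the scene stay as the last step left them, time stands still between calls to the robot, and variables do not carry over. Pictures are saved under pics/ and viewed, and the job is handed in when it is done.

Besides the shell and the picture viewer there is one more tool, called after ">>>" in YAML: its name, and indented under it one key for each argument. send_rows: Moves the arm, as the interface text tells. Its arguments: {"type":"object","properties":{"steps":{"type":"array","items":{"type":"object","properties":{"dp":{"type":"array","items":{"type":"number"}},"rotation":{"type":"array","items":{"type":"number"}}}}},"fingers":{"type":"number"},"force":{"type":"number"}},"required":["steps"]}

```bash
mkdir -p pics; python3 - <<'E'
from cell import manip
import cv2
s=manip.state()
for k in s: print(k,s[k])
for n in("side","top","wrist"):
    m=manip.camera_model(n); print(n,m)
    cv2.imwrite(f"pics/{n}0.png",manip.snapshot(n)[:,:,::-1])
E
```

```text
t 0.0
qpos [ 9.81702712e-01  2.91274754e-01 -1.54125188e-01  1.12671501e+00
  1.25328746e-05  1.43149662e+00]
qvel [-0.00098369  0.00176369 -0.00059031  0.00132387 -0.00022591 -0.00179959]
joint_efforts [-5.60842145e-04 -5.37142038e+01  3.31370151e+01  1.58201455e-02
 -2.73209771e-04  6.19544693e-06]
eef_pos [0.22800305 0.47241245 0.23073561]
eef_rot [ 8.46988588e-01  5.31610663e-01 -6.04247725e-04  2.63845117e-04]
contact_force [-0.83126192 -0.16877415  0.01894569]
ft_torque [-0.03095036  0.06379787 -0.00705876]
opening 0.08525106088837432
side {'fx': 424.57571714525824, 'fy': 424.57571714525824, 'cx': 253.37445864600892, 'cy': 186.52188856126247, 'rvec': array([ 2.31588788, -0.70419307,  0.26910807]), 'tvec': array([-0.45884071,  0.30984056,  1.05609168])}
top {'fx': 472.0360866456754, 'fy': 472.0360866456754, 'cx': 258.313226821213, 'cy': 188.7468345568141, 'rvec': array([ 2.13086552, -2.09075707,  0.21775716]), 'tvec': array([0.01543993, 0.56835359, 1.27103226])}
wrist {'fx': 297.3186396354542, 'fy': 297.3186396354542, 'cx': 252.9385006237974, 'cy': 186.20873137037978, 'rvec': array([-2.44258243, -1.53222301, -0.2253821 ]), 'tvec': array([-0.52415755, -0.03832641,  0.38015322])}
```

View pics/top0.png

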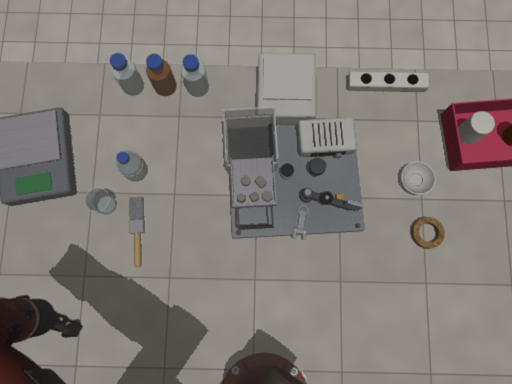

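View pics/side0.png

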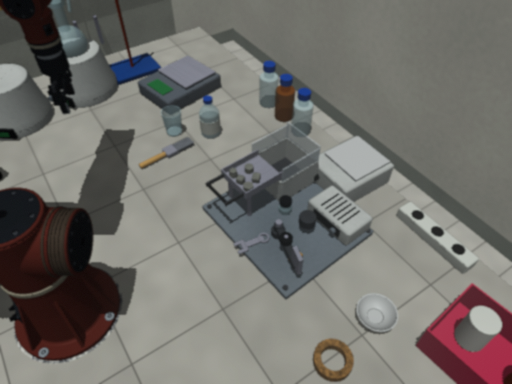

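View pics/wrist0.png

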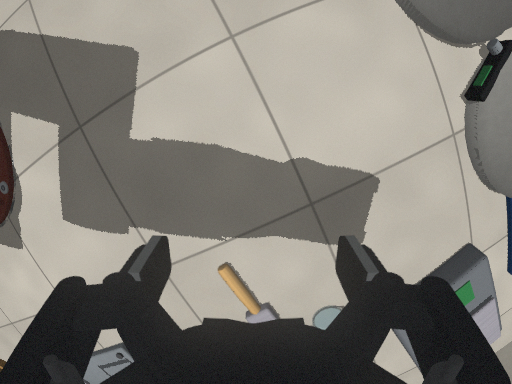

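The top view shows the mill's plate at about (230-362, 122-237) with the tray and rocks near (253, 185). The tensioner is at (305-358, 190-208) and the spanner at (300, 222). I'll enlarge both views.

```bash
python3 - <<'E'
import cv2
a=cv2.imread("pics/top0.png")[95:245,215:375]; cv2.imwrite("pics/topz.png",cv2.resize(a,None,fx=4.5,fy=4,interpolation=cv2.INTER_CUBIC)[:600])
a=cv2.imread("pics/side0.png")[115:305,195:385]; cv2.imwrite("pics/sidez.png",cv2.resize(a,None,fx=3.1,fy=3.1,interpolation=cv2.INTER_CUBIC))
E
```

```text
(no output)
```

View pics/topz.png

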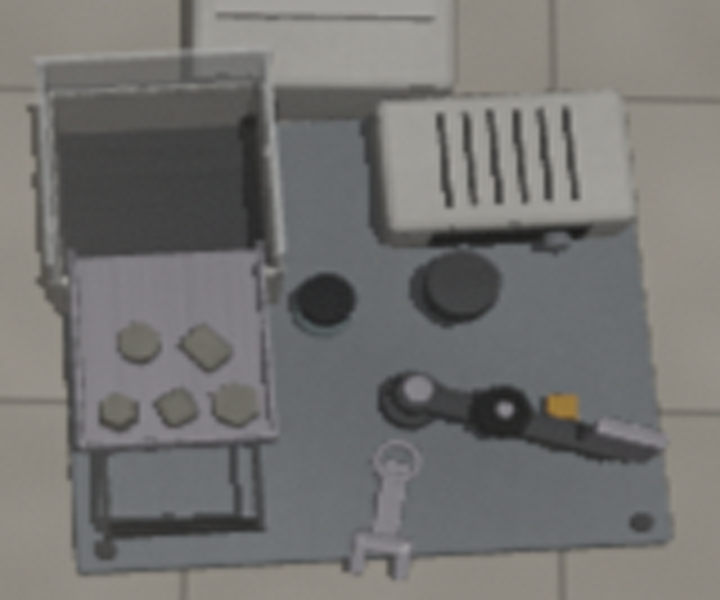

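View pics/sidez.png

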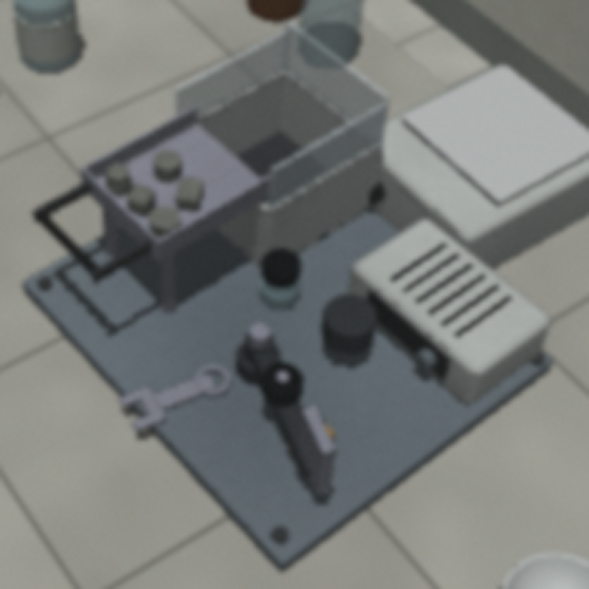

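```bash
cat > h.py <<'E'
import numpy as np,cv2
from cell import manip
def cam(n):
    m=manip.camera_model(n);R=cv2.Rodrigues(m["rvec"])[0];return m,R,m["tvec"].ravel()
def ray(n,p):
    m,R,t=cam(n);x=(p[0]-m["cx"])/m["fx"];y=(p[1]-m["cy"])/m["fy"]
    if n=="wrist":
        r=np.hypot(x,y);d=np.array([x/r*np.sin(r),y/r*np.sin(r),np.cos(r)])
    else: d=np.array([x,y,1.])
    return -R.T@t,R.T@(d/np.linalg.norm(d))
def onz(n,p,z):
    o,d=ray(n,p);return o+d*(z-o[2])/d[2]
def tri(r1,r2):
    (a,b),(c,d)=r1,r2
    k=np.linalg.lstsq(np.stack([b,-d],1),c-a,rcond=None)[0]
    p,q=a+k[0]*b,c+k[1]*d;return (p+q)/2,np.linalg.norm(p-q)
def T(x,y):return (215+(x+.5)/4.5-.5,95+(y+.5)/4-.5)
def S(x,y):return (195+(x+.5)/3.1-.5,115+(y+.5)/3.1-.5)
def proj(n,P):
    m,R,t=cam(n);q=R@np.asarray(P)+t;return m["fx"]*q[0]/q[2]+m["cx"],m["fy"]*q[1]/q[2]+m["cy"]
E
python3 - <<'E'
from h import *
np.set_printoptions(precision=4,suppress=True)
for n,f,p in [("FL t","T",(80,572)),("FR t","T",(672,541)),("FL s","S",(25,285)),("FR s","S",(285,567)),("BR s","S",(551,360))]:
    c="top" if f=="T" else "side"; print(n,onz(c,(T if f=="T" else S)(*p),.02))
for n,a,b in [("hL",(100,525),(40,213)),("hR",(262,522),(98,275)),("padpivend",(600,424),(308,410)),("padfar",(662,443),(332,458)),("post",(417,388),(261,333)),("wheel",(505,410),(283,378))]:
    p,e=tri(ray("top",T(*a)),ray("side",S(*b)));print(n,p,e)
for a in[(100,525),(262,522)]: print(onz("top",T(*a),.124))
for a in[(598,422),(662,440),(600,432),(660,450)]: print(onz("top",T(*a),.11))
E
```

```text
FL t [0.4329 0.0973 0.02  ]
FR t [ 0.4621 -0.2769  0.02  ]
FL s [0.4347 0.094  0.02  ]
FR s [ 0.4644 -0.2799  0.02  ]
BR s [ 0.788  -0.2497  0.02  ]
hL [0.4534 0.0808 0.1219] 0.0003620675339525727
hR [ 0.4567 -0.0141  0.127 ] 6.38101775867243e-05
padpivend [ 0.5289 -0.2158  0.111 ] 3.076636772613766e-05
padfar [ 0.5205 -0.2559  0.0995] 0.0038646764688610967
post [ 0.56   -0.1105  0.0747] 0.0019389822493623482
wheel [ 0.544  -0.1636  0.0819] 0.0016974200987565032
[0.4533 0.0806 0.124 ]
[ 0.4571 -0.0142  0.124 ]
[ 0.5305 -0.2149  0.11  ]
[ 0.5189 -0.2528  0.11  ]
[ 0.5237 -0.2159  0.11  ]
[ 0.5121 -0.2515  0.11  ]
```

```bash
cat >> h.py <<'E'
from scipy.spatial.transform import Rotation as Ro
np.set_printoptions(precision=4,suppress=True)
def rel(p,yaw=None,tilt=0):
    "target TCP pos, yaw of tool x, tool pointing down"
    s=manip.state();R=Ro.from_quat(s["eef_rot"])
    Rt=R if yaw is None else Ro.from_matrix(np.array([[np.cos(yaw),np.sin(yaw),0],[np.sin(yaw),-np.cos(yaw),0],[0,0,-1]]))*Ro.from_rotvec([0,tilt,0])
    print("dp cm",R.inv().apply(np.array(p)-s["eef_pos"])*100,"rot",(R.inv()*Rt).as_rotvec())
E
python3 -c "
from h import *
rel([.455,.033,.19],.075);rel([.455,.033,.105],.075)"
```

```text
dp cm [-29.7042  39.5458   4.1077] rot [0.0004 0.0011 1.046 ]
dp cm [-29.695   39.5473  12.6077] rot [0.0004 0.0011 1.046 ]
```

>>> send_rows:
  steps:
    - {"dp": [-3,4,0.4],"rotation": [0,0,0.1]}
    - {"dp": [-6,8,0.8],"rotation": [0,0,0.2]}
    - {"dp": [-9,12,1.2],"rotation": [0,0,0.32]}
    - {"dp": [-12,16,1.6],"rotation": [0,0,0.42]}
    - {"dp": [-15,20,2],"rotation": [0,0,0.53]}
    - {"dp": [-18,24,2.5],"rotation": [0,0,0.63]}
    - {"dp": [-21,28,3],"rotation": [0,0,0.74]}
    - {"dp": [-24,32,3.3],"rotation": [0,0,0.84]}
    - {"dp": [-27,36,3.7],"rotation": [0,0,0.95]}
    - {"dp": [-29.7,39.5,4.1],"rotation": [0,0,1.046]}
    - {"dp": [-29.7,39.5,4.1],"rotation": [0,0,1.046]}
    - {"dp": [-29.7,39.5,4.1],"rotation": [0,0,1.046]}
  fingers: 0.6

```text
t: 1.65
eef_pos: [0.4541, 0.0335, 0.1899]
eef_rot: [0.999, 0.038, -0.001, 0.0]
contact_force: [0.2, -0.6, -0.9]
opening: 0.0512
```

```bash
python3 -c "
from h import *
s=manip.state();print(s['t'],s['eef_pos'],s['opening'],s['contact_force'])
cv2.imwrite('pics/w1.png',manip.snapshot('wrist')[:,:,::-1]);cv2.imwrite('pics/t1.png',cv2.resize(manip.snapshot('top')[95:245,215:375,::-1],None,fx=4,fy=4))
rel([.455,.033,.105],.075)"
```

```text
1.65 [0.4541 0.0335 0.1899] 0.051174828282138644 [ 0.1862 -0.565  -0.8965]
dp cm [0.0908 0.1158 8.5114] rot [0.0005 0.001  0.0017]
```

View pics/w1.png

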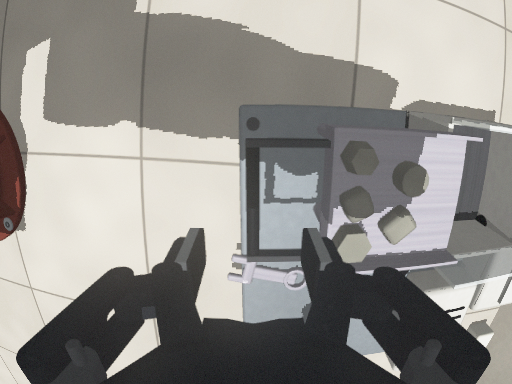

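View pics/t1.png

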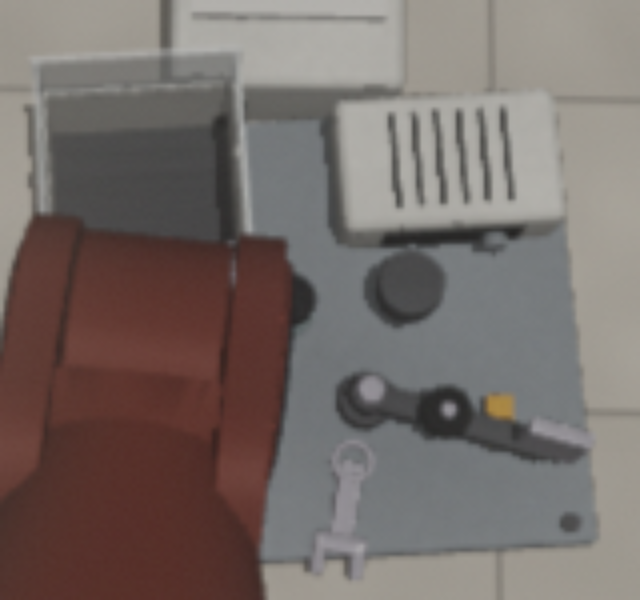

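The wrist view shows the handle bar as a dark vertical band at column ~254, rows 143-258. I'll check this measurement.

```bash
python3 -c "
from h import *
for p in [(248,200),(258,200),(254,143),(254,256),(253,150),(253,245)]: print(p,onz('wrist',p,.124))"
```

```text
(248, 200) [0.451  0.0329 0.124 ]
(258, 200) [0.4584 0.0335 0.124 ]
(254, 143) [0.4522 0.076  0.124 ]
(254, 256) [ 0.4592 -0.0148  0.124 ]
(253, 150) [0.4518 0.0709 0.124 ]
(253, 245) [ 0.4576 -0.0047  0.124 ]
```

The wrist view gives a handle centre of (0.455, 0.031), which agrees with the first measurement. Next I'll descend, then grip.

>>> send_rows:
  steps:
    - {"dp": [0.1,0.1,2],"rotation": [0,0,0]}
    - {"dp": [0.1,0.1,4.5],"rotation": [0,0,0]}
    - {"dp": [0.1,0.1,7],"rotation": [0,0,0]}
    - {"dp": [0.1,0.1,8.5],"rotation": [0,0,0]}
    - {"dp": [0.1,0.1,8.5],"rotation": [0,0,0]}
    - {"dp": [0.1,0.1,8.5],"rotation": [0,0,0]}

```text
t: 2.5
eef_pos: [0.4554, 0.0337, 0.1058]
eef_rot: [0.999, 0.039, -0.0, 0.0]
contact_force: [-0.1, -0.9, -0.3]
opening: 0.0515
```

>>> send_rows:
  steps:
    - {"dp": [0,0,0],"rotation": [0,0,0]}
    - {"dp": [0,0,0],"rotation": [0,0,0]}
    - {"dp": [0,0,0],"rotation": [0,0,0]}
    - {"dp": [0,0,0],"rotation": [0,0,0]}
    - {"dp": [0,0,0],"rotation": [0,0,0]}
    - {"dp": [0,0,0],"rotation": [0,0,0]}
    - {"dp": [0,0,0],"rotation": [0,0,0]}
  fingers: 0
  force: 25

```text
t: 3.38
eef_pos: [0.4537, 0.0336, 0.106]
eef_rot: [0.999, 0.039, -0.001, 0.0]
contact_force: [-7.6, -0.1, 9.0]
opening: 0.0088
```

```bash
python3 - <<'E'
from h import *
s=manip.state();print(s['t'],s['eef_pos'],s['opening'],s['contact_force'])
p0=s['eef_pos'];xm=np.array([np.cos(.075),np.sin(.075)])
a0=.0685;r=.1754
R=Ro.from_quat(s["eef_rot"]).inv()
for a in np.arange(.05,1.0,.05):
    d=r*(np.cos(a0)-np.cos(a0+a)); z=r*(np.sin(a0+a)-np.sin(a0))
    print(round(a,2),R.apply([d*xm[0],d*xm[1],z])*100)
E
```

```text
3.375 [0.4537 0.0336 0.106 ] 0.008849918554473507 [-7.6267 -0.0741  8.9501]
0.05 [ 0.0794  0.0008 -0.8733]
0.1 [ 0.2023  0.0017 -1.7416]
0.15 [ 0.3685  0.0027 -2.6026]
0.2 [ 0.5775  0.0039 -3.4542]
0.25 [ 0.8288  0.0051 -4.2943]
0.3 [ 1.1217  0.0065 -5.1209]
0.35 [ 1.4556  0.0079 -5.9317]
0.4 [ 1.8297  0.0095 -6.7249]
0.45 [ 2.2428  0.0111 -7.4983]
0.5 [ 2.6942  0.0129 -8.2502]
0.55 [ 3.1825  0.0147 -8.9785]
0.6 [ 3.7067  0.0166 -9.6815]
0.65 [  4.2653   0.0186 -10.3575]
0.7 [  4.857    0.0206 -11.0047]
0.75 [  5.4803   0.0228 -11.6215]
0.8 [  6.1337   0.025  -12.2064]
0.85 [  6.8154   0.0272 -12.7578]
0.9 [  7.5239   0.0295 -13.2746]
0.95 [  8.2573   0.0318 -13.7553]
```

Gripped: the opening is 9 mm on the 10 mm bar. I'll lift along the arc.

>>> send_rows:
  steps:
    - {"dp": [0.1,0,-0.9],"rotation": [0,0,0]}
    - {"dp": [0.2,0,-1.7],"rotation": [0,0,0]}
    - {"dp": [0.4,0,-2.6],"rotation": [0,0,0]}
    - {"dp": [0.6,0,-3.5],"rotation": [0,0,0]}
    - {"dp": [0.8,0,-4.3],"rotation": [0,0,0]}
    - {"dp": [1.1,0,-5.1],"rotation": [0,0,0]}
    - {"dp": [1.5,0,-5.9],"rotation": [0,0,0]}
    - {"dp": [1.8,0,-6.7],"rotation": [0,0,0]}
    - {"dp": [2.2,0,-7.5],"rotation": [0,0,0]}
    - {"dp": [2.7,0,-8.25],"rotation": [0,0,0]}

```text
t: 4.62
eef_pos: [0.4795, 0.0357, 0.1888]
eef_rot: [0.999, 0.039, -0.003, 0.001]
contact_force: [-9.4, -2.8, 1.2]
opening: 0.0089
```

```bash
python3 -c "
from h import *
s=manip.state();print(s['t'],s['eef_pos'],s['opening'],s['contact_force'])
cv2.imwrite('pics/w2.png',manip.snapshot('wrist')[:,:,::-1]);cv2.imwrite('pics/s2.png',cv2.resize(manip.snapshot('side')[80:280,170:380,::-1],None,fx=3,fy=3))"
```

```text
4.625 [0.4795 0.0357 0.1888] 0.008947346682623807 [-9.3652 -2.754   1.1571]
```

View pics/s2.png

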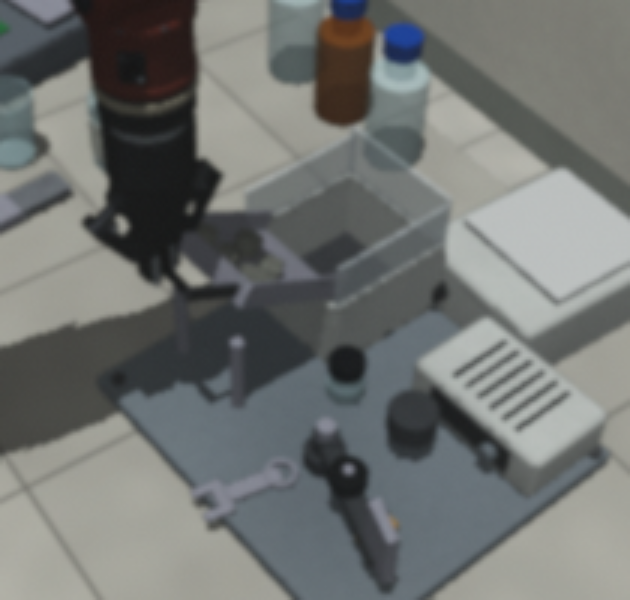

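View pics/w2.png

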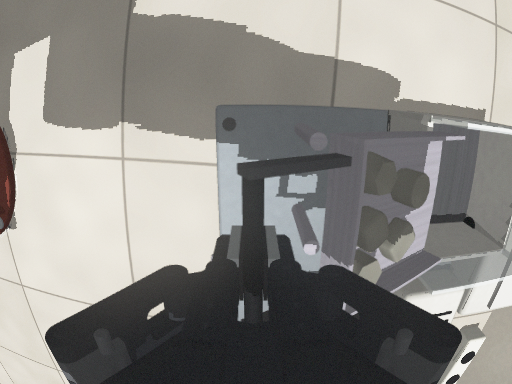

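The tray is tipped and the handle is held between the fingers. The rocks are still on the tray at (360-420, 175-265) in the wrist view, so I'll continue lifting.

>>> send_rows:
  steps:
    - {"dp": [0.4,0,-0.7],"rotation": [0,0,0]}
    - {"dp": [0.9,0,-1.4],"rotation": [0,0,0]}
    - {"dp": [1.4,0,-2.1],"rotation": [0,0,0]}
    - {"dp": [2.0,0,-2.75],"rotation": [0,0,0]}
    - {"dp": [2.6,0,-3.4],"rotation": [0,0,0]}
    - {"dp": [3.3,0,-3.95],"rotation": [0,0,0]}
    - {"dp": [4.0,0,-4.5],"rotation": [0,0,0]}
    - {"dp": [4.7,0,-5.0],"rotation": [0,0,0]}
    - {"dp": [4.7,0,-5.0],"rotation": [0,0,0]}
    - {"dp": [4.7,0,-5.0],"rotation": [0,0,0]}
    - {"dp": [4.7,0,-5.0],"rotation": [0,0,0]}
    - {"dp": [4.7,0,-5.0],"rotation": [0,0,0]}

```text
t: 6.22
eef_pos: [0.5265, 0.0394, 0.2402]
eef_rot: [0.999, 0.039, -0.003, 0.001]
contact_force: [-8.3, -0.6, 9.3]
opening: 0.009
```

```bash
python3 -c "
from h import *
s=manip.state();print(s['t'],s['eef_pos'],s['opening'],s['contact_force'])
cv2.imwrite('pics/w3.png',manip.snapshot('wrist')[:,:,::-1]);cv2.imwrite('pics/s3.png',cv2.resize(manip.snapshot('side')[80:280,170:380,::-1],None,fx=3,fy=3));cv2.imwrite('pics/t3.png',cv2.resize(manip.snapshot('top')[95:245,215:375,::-1],None,fx=4,fy=4))"
```

```text
6.225 [0.5265 0.0394 0.2402] 0.00897168538529723 [-8.2895 -0.5706  9.3404]
```

View pics/s3.png

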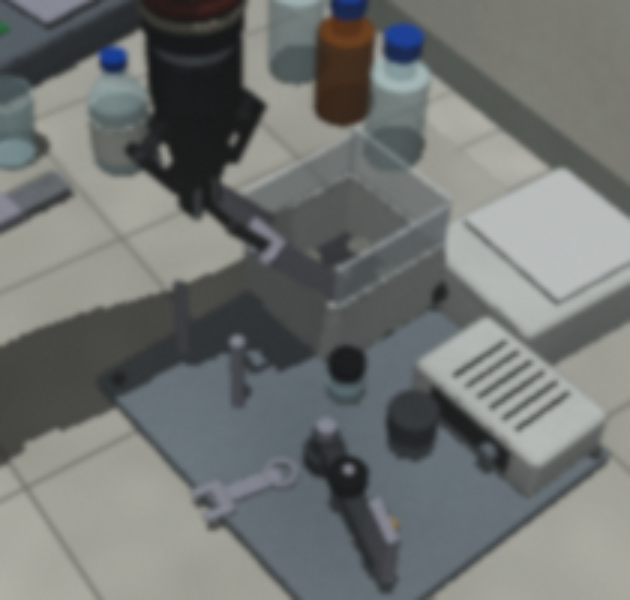

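View pics/w3.png

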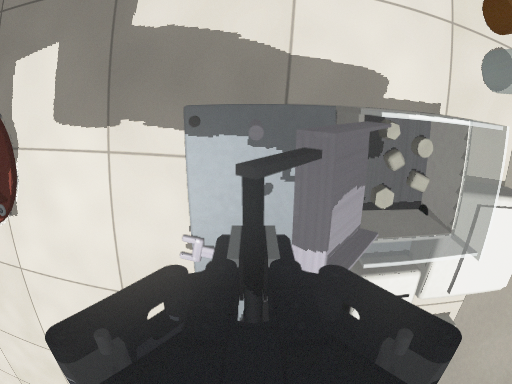

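View pics/t3.png

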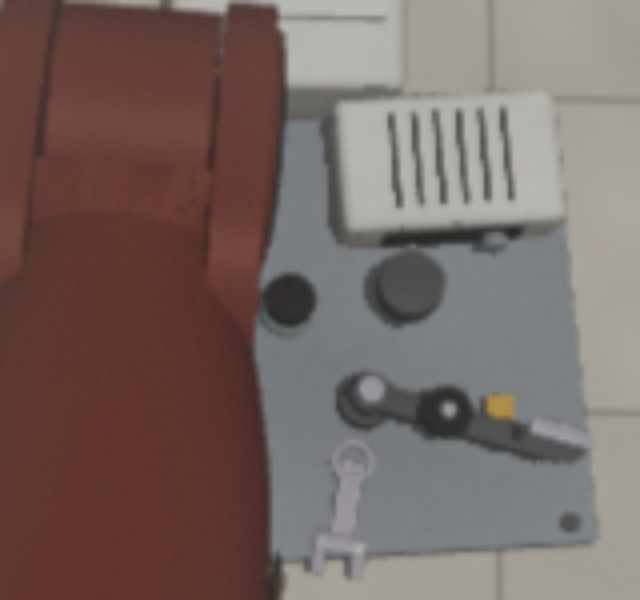

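All five rocks are in the hopper, at wrist pixels (393,131), (425,147), (395,159), (420,181) and (384,197), and the tray is empty. I'll lay the tray back down along the arc.

>>> send_rows:
  steps:
    - {"dp": [-0.7,0,0.5],"rotation": [0,0,0]}
    - {"dp": [-1.4,0,1.05],"rotation": [0,0,0]}
    - {"dp": [-2.1,0,1.6],"rotation": [0,0,0]}
    - {"dp": [-2.7,0,2.25],"rotation": [0,0,0]}
    - {"dp": [-3.3,0,2.9],"rotation": [0,0,0]}
    - {"dp": [-3.8,0,3.6],"rotation": [0,0,0]}
    - {"dp": [-4.3,0,4.3],"rotation": [0,0,0]}
    - {"dp": [-4.7,0,5.0],"rotation": [0,0,0]}
    - {"dp": [-5.2,0,5.75],"rotation": [0,0,0]}
    - {"dp": [-5.6,0,6.5],"rotation": [0,0,0]}
    - {"dp": [-6.3,0,8.1],"rotation": [0,0,0]}
    - {"dp": [-6.8,0,9.7],"rotation": [0,0,0]}
    - {"dp": [-7.1,0,11.4],"rotation": [0,0,0]}
    - {"dp": [-7.3,0,12.3],"rotation": [0,0,0]}
    - {"dp": [-7.4,0,13.1],"rotation": [0,0,0]}
    - {"dp": [-7.4,0,13.2],"rotation": [0,0,0]}
    - {"dp": [-7.4,0,13.2],"rotation": [0,0,0]}

```text
t: 8.5
eef_pos: [0.4536, 0.0334, 0.1101]
eef_rot: [0.999, 0.039, -0.001, 0.001]
contact_force: [1.0, 0.6, 19.1]
opening: 0.0086
```

>>> send_rows:
  steps:
    - {"dp": [0,0,0],"rotation": [0,0,0]}
    - {"dp": [0,0,0],"rotation": [0,0,0]}
    - {"dp": [0,0,0],"rotation": [0,0,0]}
    - {"dp": [0,0,0],"rotation": [0,0,0]}
  fingers: 0.6

```text
t: 9.0
eef_pos: [0.4533, 0.0334, 0.1098]
eef_rot: [0.999, 0.039, -0.001, 0.001]
contact_force: [0.6, 0.4, 0.9]
opening: 0.0514
```

```bash
python3 -c "
from h import *
s=manip.state();print(s['t'],s['eef_pos'],s['opening'],s['contact_force'])
cv2.imwrite('pics/w4.png',manip.snapshot('wrist')[:,:,::-1])
rel([.455,.033,.20],.075)"
```

```text
9.0 [0.4533 0.0334 0.1098] 0.051366874112023286 [0.5787 0.4096 0.9401]
dp cm [ 0.1406  0.0669 -9.0122] rot [0.0015 0.0023 0.0028]
```

View pics/w4.png

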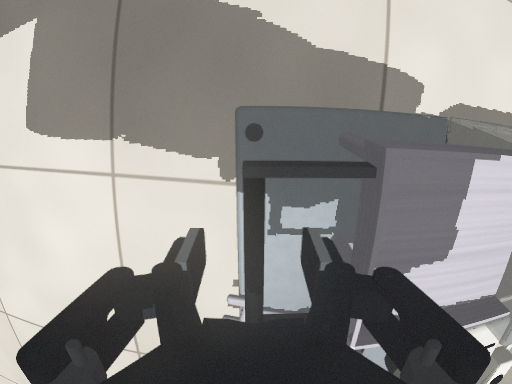

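The tray lies level and the fingers are clear of the handle. I'll go up, shut the fingers, and move above the front of the pad.

>>> send_rows:
  steps:
    - {"dp": [0.1,0,-3],"rotation": [0,0,0]}
    - {"dp": [0.1,0,-6],"rotation": [0,0,0]}
    - {"dp": [0.1,0,-9],"rotation": [0,0,0]}
    - {"dp": [0.1,0,-9],"rotation": [0,0,0]}

```text
t: 9.55
eef_pos: [0.4559, 0.0335, 0.2017]
eef_rot: [0.999, 0.039, 0.001, 0.001]
contact_force: [-0.1, 0.6, -0.3]
opening: 0.0516
```

```bash
python3 -c "
from h import *
rel([.485,-.226,.19],.1);rel([.485,-.226,.072],.1)"
```

```text
dp cm [ 0.8815 26.0965  1.2213] rot [ 0.0021 -0.0012 -0.0221]
dp cm [ 0.8665 26.0716 13.0213] rot [ 0.0021 -0.0012 -0.0221]
```

>>> send_rows:
  steps:
    - {"dp": [0.1,3,0.2],"rotation": [0,0,0]}
    - {"dp": [0.2,7,0.3],"rotation": [0,0,0]}
    - {"dp": [0.4,11,0.5],"rotation": [0,0,0]}
    - {"dp": [0.5,15,0.7],"rotation": [0,0,0]}
    - {"dp": [0.7,19,0.9],"rotation": [0,0,-0.01]}
    - {"dp": [0.8,23,1.1],"rotation": [0,0,-0.02]}
    - {"dp": [0.9,26.1,1.2],"rotation": [0,0,-0.02]}
    - {"dp": [0.9,26.1,1.2],"rotation": [0,0,-0.02]}
    - {"dp": [0.9,26.1,1.2],"rotation": [0,0,-0.02]}
  fingers: 0
  force: 60

```text
t: 10.68
eef_pos: [0.4846, -0.2253, 0.1894]
eef_rot: [0.999, 0.049, -0.0, 0.0]
contact_force: [-0.7, 0.4, 0.7]
opening: 0.0
```

```bash
python3 -c "
from h import *
s=manip.state();print(s['t'],s['eef_pos'],s['opening'],s['contact_force'])
cv2.imwrite('pics/w5.png',manip.snapshot('wrist')[:,:,::-1]);cv2.imwrite('pics/t5.png',cv2.resize(manip.snapshot('top')[95:245,215:375,::-1],None,fx=4,fy=4))
rel([.485,-.226,.072],.1)"
```

```text
10.675 [ 0.4846 -0.2253  0.1894] 4.68724634491021e-05 [-0.6578  0.4327  0.6864]
dp cm [-0.0071  0.0858 11.7871] rot [ 0.0014 -0.0006 -0.0013]
```

View pics/w5.png

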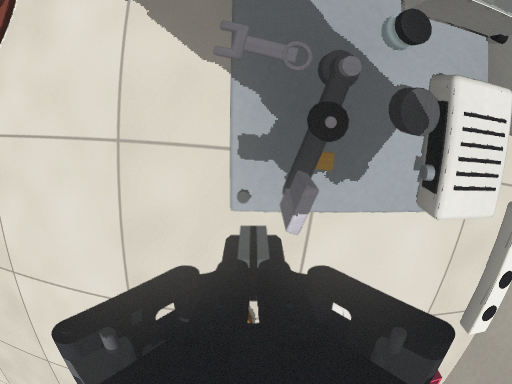

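View pics/t5.png

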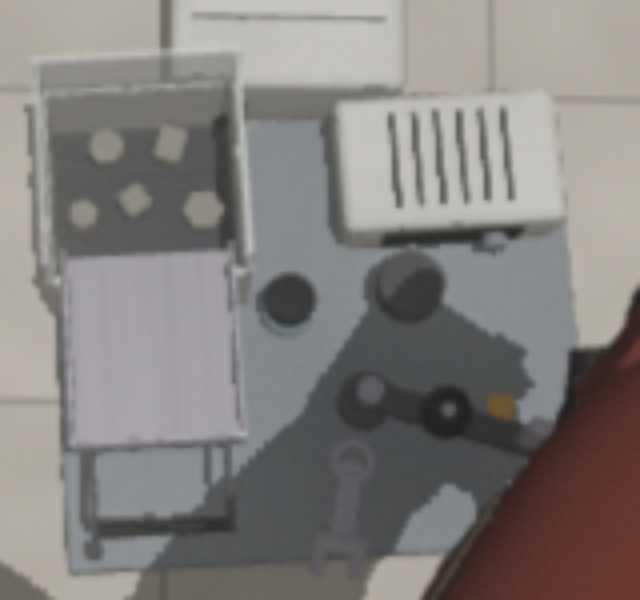

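The top view shows five rocks on the hopper floor and the tray flat. The wrist view has the pad at (282-318, 172-235), clear to the right of the fingertips. I'll cross-check the pad edge before descending.

```bash
python3 -c "
from h import *
a=cv2.imread('pics/w5.png')[120:260,200:360];cv2.imwrite('pics/w5z.png',cv2.resize(a,None,fx=4,fy=4))
for p in [(282,228),(298,233),(298,174),(318,184)]: print(p,onz('wrist',p,.11))"
```

```text
(282, 228) [ 0.5125 -0.253   0.11  ]
(298, 233) [ 0.5266 -0.2565  0.11  ]
(298, 174) [ 0.519 -0.206  0.11 ]
(318, 184) [ 0.5363 -0.2125  0.11  ]
```

View pics/w5z.png

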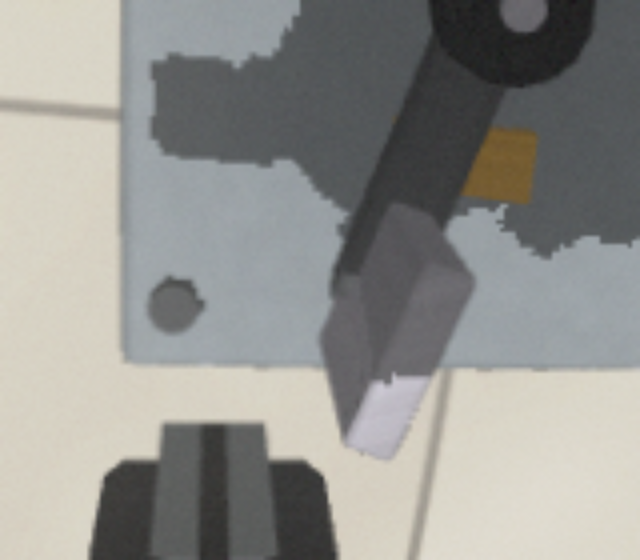

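```bash
python3 -c "
from h import *
c=[onz('wrist',(200+x/4,120+y/4),.11) for x,y in[(345,443),(387,458),(473,285),(427,262)]]
print(np.array(c),np.mean(c,0),[np.linalg.norm(c[i]-c[i-1]) for i in range(4)])"
```

```text
[[ 0.5164 -0.2552  0.11  ]
 [ 0.5257 -0.258   0.11  ]
 [ 0.5375 -0.2185  0.11  ]
 [ 0.5274 -0.2146  0.11  ]] [ 0.5268 -0.2366  0.11  ] [np.float64(0.042097885498176515), np.float64(0.009769886198288877), np.float64(0.04123825519042654), np.float64(0.010845146482532975)]
```

The pad top measures 42 x 10 mm with its centre at about (0.526, -0.236), which fits the given size. I'll descend in front of it.

>>> send_rows:
  steps:
    - {"dp": [-0.3,0.3,3],"rotation": [0,0,0]}
    - {"dp": [-0.3,0.3,6],"rotation": [0,0,0]}
    - {"dp": [-0.3,0.3,9],"rotation": [0,0,0]}
    - {"dp": [-0.3,0.3,11],"rotation": [0,0,0]}
    - {"dp": [-0.3,0.3,11.7],"rotation": [0,0,0]}
    - {"dp": [-0.3,0.3,11.7],"rotation": [0,0,0]}

```text
t: 11.52
eef_pos: [0.4824, -0.2279, 0.073]
eef_rot: [0.999, 0.05, 0.0, 0.001]
contact_force: [0.4, -0.1, 0.2]
opening: 0.0001
```

```bash
python3 -c "
from h import *
s=manip.state();print(s['t'],s['eef_pos'],s['opening'],s['contact_force'])
rel([.56,-.2395,.072],.1)"
```

```text
11.525 [ 0.4824 -0.2279  0.073 ] 5.2114369143229686e-05 [ 0.3904 -0.1057  0.1696]
dp cm [7.6099 1.9239 0.1102] rot [ 0.0013 -0.0005 -0.0005]
```

>>> send_rows:
  steps:
    - {"dp": [0.6,0.2,0],"rotation": [0,0,0]}
    - {"dp": [1.2,0.4,0],"rotation": [0,0,0]}
    - {"dp": [1.8,0.6,0],"rotation": [0,0,0]}
    - {"dp": [2.4,0.7,0],"rotation": [0,0,0]}
    - {"dp": [3.0,0.9,0],"rotation": [0,0,0]}
    - {"dp": [3.6,1.1,0],"rotation": [0,0,0]}
    - {"dp": [4.2,1.2,0],"rotation": [0,0,0]}
    - {"dp": [4.8,1.4,0],"rotation": [0,0,0]}
    - {"dp": [5.4,1.5,0],"rotation": [0,0,0]}
    - {"dp": [6.0,1.6,0],"rotation": [0,0,0]}
    - {"dp": [6.0,1.6,0],"rotation": [0,0,0]}

```text
t: 12.9
eef_pos: [0.5428, -0.238, 0.0727]
eef_rot: [0.999, 0.049, -0.001, 0.001]
contact_force: [-6.1, -1.8, 2.7]
opening: -0.0002
```

```bash
python3 -c "
from h import *
s=manip.state();print(s['t'],s['eef_pos'],s['opening'],s['contact_force'])
cv2.imwrite('pics/w6.png',cv2.resize(manip.snapshot('wrist')[:,:,::-1],None,fx=1.5,fy=1.5));cv2.imwrite('pics/s6.png',cv2.resize(manip.snapshot('side')[150:320,210:380,::-1],None,fx=3.5,fy=3.5));cv2.imwrite('pics/t6.png',cv2.resize(manip.snapshot('top')[95:245,215:375,::-1],None,fx=4,fy=4))
"
```

```text
12.9 [ 0.5428 -0.238   0.0727] -0.00021036985684280511 [-6.0794 -1.8484  2.6926]
```

View pics/w6.png

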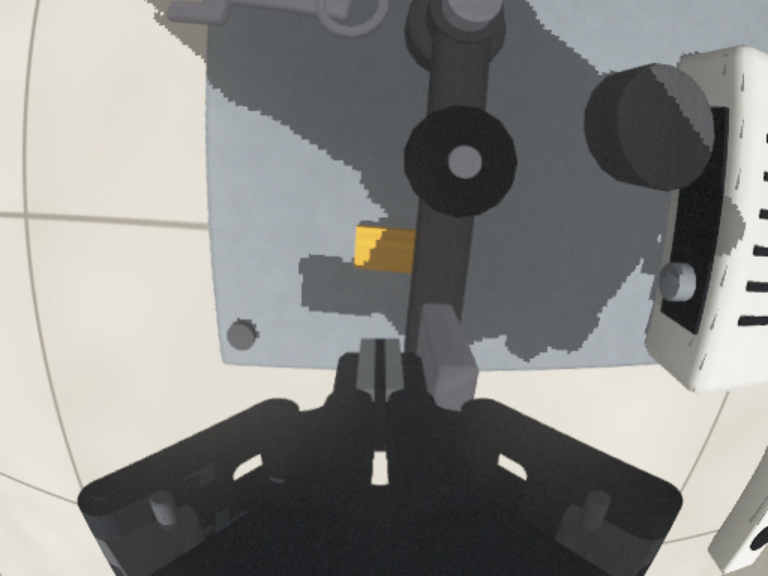

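View pics/s6.png

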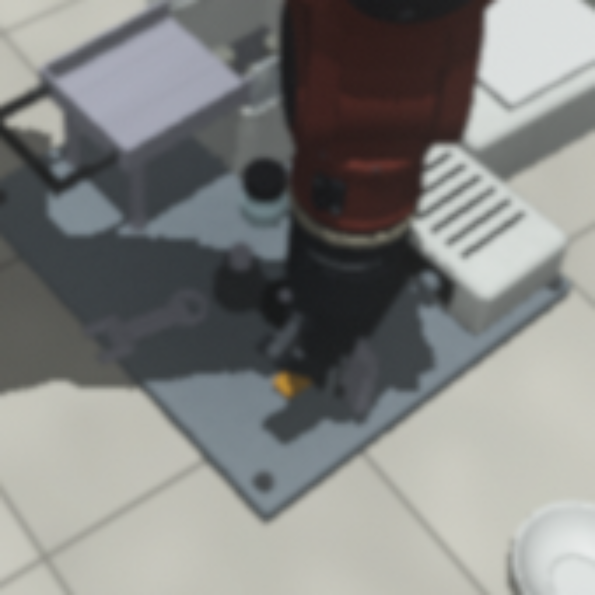

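View pics/t6.png

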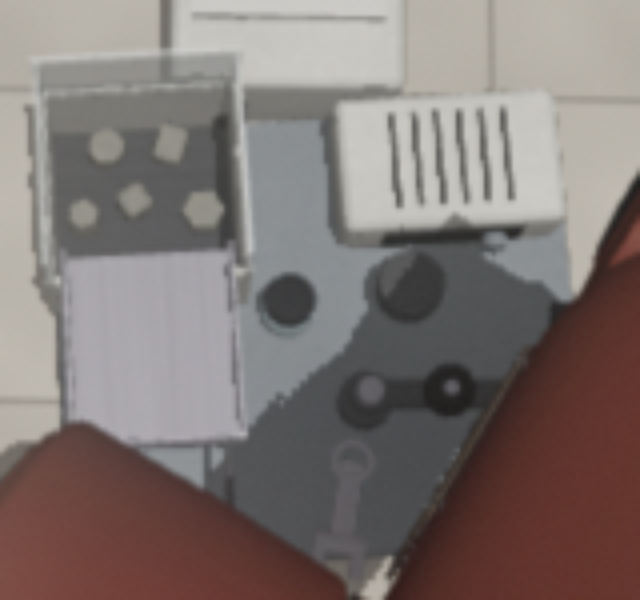

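The wrist view shows the arm swung so that the brass pawl (385,248) is now in front of the bar. I'll measure the angle.

```bash
cat > ang.py <<'E'
from h import *
def A(w,p):
    d=onz(w[0],w[1],.082)-onz(p[0],p[1],.075); return np.arctan2(d[1],d[0]),np.linalg.norm(d)
q=lambda x,y:("top",(215+(x+.5)/4-.5,95+(y+.5)/4-.5))
w=lambda x,y:("wrist",((x+.5)/1.5-.5,(y+.5)/1.5-.5))
E
python3 - <<'E'
from ang import *
a0=A(q(448,410),q(371,389));a1=A(q(452,387),q(371,389));print(a0,a1,a1[0]-a0[0])
# wrist: pad top corners now
c=[onz('wrist',w(x,y)[1],.11) for x,y in[(424,305),(458,307),(478,375),(445,398)]];print(np.array(c))
P=np.array([.559,-.1105])
E
```

```text
(np.float64(-1.8537274034579676), np.float64(0.05495766141351564)) (np.float64(-1.5521172674468242), np.float64(0.055734124409335936)) 0.3016101360111434
[[ 0.551  -0.2026  0.11  ]
 [ 0.5599 -0.2023  0.11  ]
 [ 0.5688 -0.2217  0.11  ]
 [ 0.5607 -0.2297  0.11  ]]
```

```bash
python3 - <<'E'
import cv2
a=cv2.imread('pics/w6.png')[280:430,330:530];cv2.imwrite('pics/w6z.png',cv2.resize(a,None,fx=4,fy=4))
E
```

```text
(no output)
```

View pics/w6z.png

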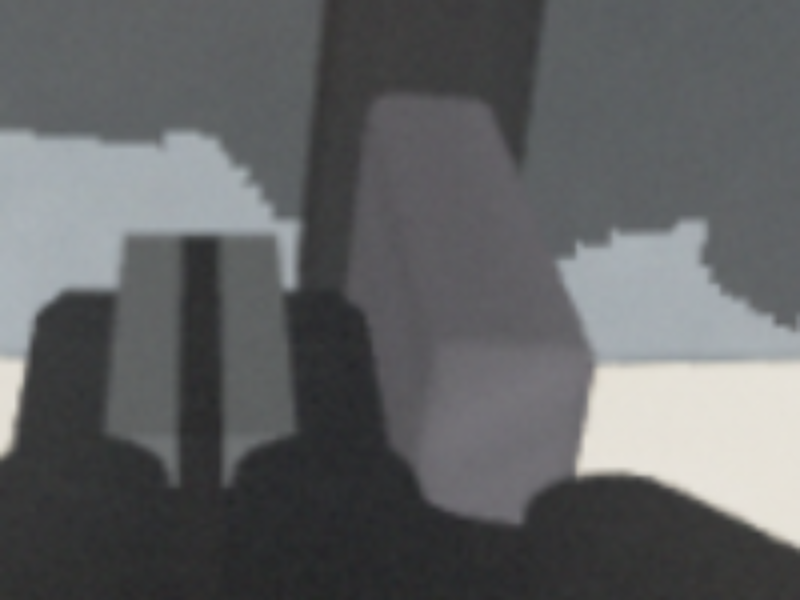

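The angle is about 0.30 rad with 6 N of push. Another 2.4 cm should bring it to about 0.48.

>>> send_rows:
  steps:
    - {"dp": [0.4,0.05,0],"rotation": [0,0,0]}
    - {"dp": [0.8,0.1,0],"rotation": [0,0,0]}
    - {"dp": [1.2,0.1,0],"rotation": [0,0,0]}
    - {"dp": [1.6,0.2,0],"rotation": [0,0,0]}
    - {"dp": [2.0,0.2,0],"rotation": [0,0,0]}
    - {"dp": [2.4,0.2,0],"rotation": [0,0,0]}
    - {"dp": [2.4,0.2,0],"rotation": [0,0,0]}
    - {"dp": [2.4,0.2,0],"rotation": [0,0,0]}

```text
t: 14.05
eef_pos: [0.5646, -0.2369, 0.0724]
eef_rot: [0.999, 0.049, -0.003, -0.0]
contact_force: [-10.4, 1.0, 7.6]
opening: 0.0002
```

```bash
python3 -c "
from h import *
s=manip.state();print(s['t'],s['eef_pos'],s['opening'],s['contact_force'])
cv2.imwrite('pics/w7.png',cv2.resize(manip.snapshot('wrist')[:,:,::-1],None,fx=1.5,fy=1.5));cv2.imwrite('pics/t7.png',cv2.resize(manip.snapshot('top')[95:245,215:375,::-1],None,fx=4,fy=4))
"
```

```text
14.05 [ 0.5646 -0.2369  0.0724] 0.0002044163443923458 [-10.3945   1.0121   7.552 ]
```

View pics/w7.png

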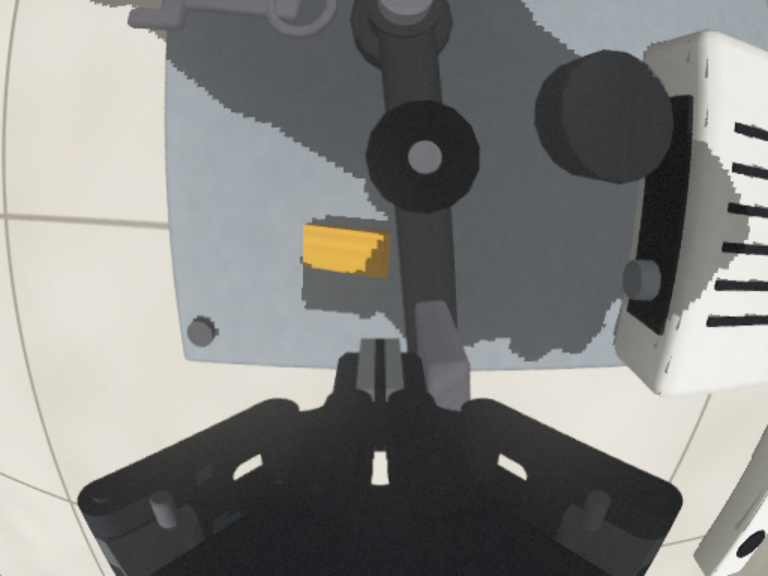

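View pics/t7.png

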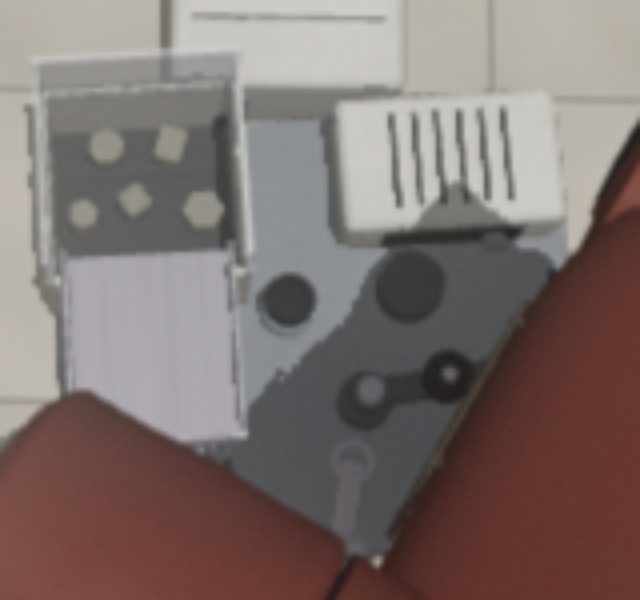

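```bash
python3 - <<'E'
from ang import *
a0=A(q(448,410),q(371,389));a1=A(q(450,374),q(371,389));print(a0,a1,a1[0]-a0[0])
b=A(w(425,157),w(406,8));print(b,b[0]-a0[0])
E
```

```text
(np.float64(-1.8537274034579676), np.float64(0.05495766141351564)) (np.float64(-1.3841369032347932), np.float64(0.05540072361517645)) 0.4695905002231744
(np.float64(-1.3639023778663972), np.float64(0.04924344136244013)) 0.4898250255915704
```

```bash
python3 - <<'E'
from h import *
for i in range(3):
    manip.snapshot('top'); s=manip.state();print(s['t'],s['eef_pos'],s['contact_force'],np.abs(s['qvel']).max())
print(manip.job_done())
E
```

```text
14.2 [ 0.5646 -0.237   0.0724] [-9.52    1.1386  7.3607] 0.0008482927748294906
14.25 [ 0.5646 -0.237   0.0724] [-10.0515   3.0306   6.7309] 0.0004118699002666848
14.3 [ 0.5646 -0.237   0.0724] [-10.4894   1.8103   6.266 ] 0.0017875880889634786
the job is handed in; nothing more can be done
None
```

The mill is charged and the tensioner is being held past its pawl; I handed the job in at 14.3 s of the 54 s allowed.

- **Rocks and tray:** I lifted the tray by its handle to roughly 0.8–0.9 rad by the planned arc. All five rocks slid into the hopper, and I laid the tray back down. The last top view shows five rocks on the hopper floor and the tray level.
- **Tensioner:** I pushed the pad back with the shut fingers and stopped there. The arm measures about 0.47 rad in the top view and about 0.49 rad in the wrist view. That puts the pad about 14 mm or more past where the pawl would catch. The wrist view shows the bar clear of the brass pawl.
- **Holding:** The push is a steady 10 N and the robot arm is still, with joint speeds below 0.002 rad/s.
- **Bystanders:** The spanner and jar look unmoved in the views near the end. I did not measure the other bystanders again, but the arm never came near them.

Two things did not fully agree. The wrist angle reading is the weaker one, because its pivot point lay at the edge of the picture. The force reading also shows an unexplained 6–7 N upward part at the end.

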